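# Set, lock and open the bench air for the brad nailer

### The job

Set the bench air for the nailer: pull the regulator's knob straight up to unlock it, turn it until the gauge's needle stands at the black diamond pointer without running well past it, and push the knob fully down again to lock the setting. Only then open the ball cock by swinging its lever a quarter turn, fully in line with the pipe; leave the other things on the bench where they are.

Things in the scene. Friction and masses are not known exactly. Their poses are not given: they have to be found in the camera images.
- knob_grip (a point): centre of the regulator's black fluted round knob (diameter 46 mm, 42 mm tall with a slightly domed top), 22 mm below its top; z is the knob's vertical axis. The knob crowns the grey filter-regulator with the black bowl, at the left-hand end of the air station (seen from the robot). With the knob down this point is 205 mm above the table; the 64 mm square body under the knob reaches up to 165 mm
- knob_lift (a joint): how far the knob is pulled up: 0 = fully down (locked), 0.008 = up at its stop (unlocked). Friction of about 3 N holds it at any height. Hidden lock teeth every 12 degrees let it turn only when raised more than about 5 mm; going down it may turn by up to 6 degrees as the teeth find their gaps; if it stops short while held tight, let it go and press on its top (10 to 15 N)
- knob_turn (a joint): turn of the knob in rad, growing clockwise seen from above, which raises the pressure; range 0 to 9.4, drag about 0.04 N m, stays where it is left. The needle moves 0.5 rad per rad of knob, the same way round
- needle (a joint): angle of the gauge's long thin black needle in rad from the scale's zero, clockwise seen from above; 0.471 rad is 1 bar. The needle follows the knob
- set_pointer (a joint): angle of the small black diamond pointer at the rim of the dial, on the same scale and with the same zero as the needle: the pressure wanted. It lies behind the gauge's window and stays where it is. At the start the needle is always short of it, by 0.35 to 1.4 rad
- needle_tip (a point): tip of the needle, 34 mm from the dial's centre; x points along the needle, away from the centre
- set_pointer_tip (a point): inner corner of the 12 mm diamond pointer, 34 mm from the dial's centre; x points away from the centre
- gauge_center (a point): centre of the gauge's window: case 104 mm across, window 190 mm above the table, dial facing up, 21 scale lines over 270 degrees (long ones at each bar, 0 to 10). Axes of the whole station: y along the pipe, x away from the robot's side. Dial: twelve o'clock at +x, zero at half past seven (-x, +y). Knob axis 135 mm away at +y, cock stem 120 mm at -y; pipe axis 125 mm above the table
- cock_stem (a point): point on the vertical axis of the ball cock's stem, at the height of the lever's grip (176 mm above the table)
- cock_lever (a point): centre of the gripping part of the cock's lever, 75 mm from the stem's axis: a black sleeve 16 mm wide, 9 mm tall and 66 mm long (from 41 to 107 mm from the stem), its top 180 mm above the table, nothing beneath it at the start down to the table
- cock (a joint): angle of the cock's lever: 0 = shut, square to the pipe and pointing to the station's -x (towards the robot); 1.571 = open, at its stop, in line with the pipe and pointing to the station's -y. It grows counterclockwise seen from above; drag about 0.25 N m, stays where it is left
- brad_nailer: bystander: a brad nailer lying on its side to the right, about 240 x 190 x 62 mm; origin under it at table height
- glue_bottle: bystander: white glue bottle with a tapered nozzle, 64 mm across and 190 mm tall, standing beyond the station; origin at the centre of its foot
- staple_box: bystander: carton of staples 70 x 105 x 38 mm, to the left; origin at the centre of its underside
- wax_tin: bystander: round metal tin 84 mm across, 48 mm tall, standing beyond the station; origin at the centre of its underside

How it is judged:
On the way, in this order (a step that is already met when the one before it is completed fails the run):
1. the knob is pulled up to unlock it, the setting still as it was (value of joint knob_lift above 0.005 m and distance of needle_tip from where it was at the start of the episode below 0.005 m), for 0.1 s.
2. with the knob up, the needle is brought to the diamond pointer (within 0.14 rad, 0.3 bar) (value of joint knob_lift above 0.0045 m and angle between the x axis of needle_tip and the x axis of set_pointer_tip, either way round below 0.14 rad), for 0.2 s.
3. the knob is pushed fully down, the needle still at the pointer (value of joint knob_lift below 0.0015 m and angle between the x axis of needle_tip and the x axis of set_pointer_tip, either way round below 0.14 rad), for 0.2 s.
4. the cock is opened fully (value of joint cock above 1.47 rad), for 0.2 s.
At the end, for the whole second after the job is handed in: The knob is fully down (within 1.5 mm), the needle stands within 0.14 rad (0.3 bar) of the diamond pointer, and the cock's lever is fully open (within 0.1 rad of its stop, in line with the pipe) (all of step 3 and value of joint cock above 1.47 rad); the robot touches nothing.
It fails at once if the needle runs well past the pointer (more than about 0.3 rad, 0.6 bar) (y of needle_tip in the frame of set_pointer_tip below -0.01 m).
It fails at once if the cock is opened while the knob is not locked or the pressure is not at the pointer (value of joint cock above 0.25 rad and (value of joint knob_lift above 0.003 m or angle between the x axis of needle_tip and the x axis of set_pointer_tip, either way round above 0.16 rad)).
It fails at once if a bystander is moved by more than 30 mm (distance of any of brad_nailer, glue_bottle, staple_box, wax_tin from where it was at the start of the episode above 0.03 m).
It also fails if it takes over 64 s, if anything falls off the work surface, if the arm or the gripper's body presses on something with over 40 N, if the wrist force passes 120 N, or if a joint passes its speed limit or range.

### The arm

A 6-joint arm with a two-finger parallel gripper is mounted at the origin on the work surface. World frame = base frame: x ahead of the robot, y to its left, z up, the work surface at z = 0. Lengths are in m, angles in rad, forces in N, time in s.
With the tool pointing down it reaches from about 0.3 to 0.775 m from the base axis. Payload 14.6 kg.
Tool frame: the origin (TCP) lies at the centre of the arm's flange, where the gripper is bolted on; the fingertips stand 199 mm ahead of it and the grasp point (between the pads) lies ctrl.tcp_to_grasp ahead of it (ctrl.tcp_to_grasp is the distance from the TCP to the grasp point, in m); z points along the fingers, y is the line along which they close (so a half turn about z gives the same grasp; the last joint's range is limited). The gripper opens to 94 mm and grips with 3 to 60 N. Pads are 16 mm wide; open, the fingers measure 119 mm over their backs; the gripper's body (75 mm by 177 mm) begins 78 mm behind the grasp point.
Start: joints at [1.187, 0.3, 1.521, -0, 1.321, -0.067], TCP at [0.171, 0.523, 0.405] pointing down, gripper open.
Joint ranges: [-3.03, 3.03], [-0.79, 2.21], [0.23, 2.52], [-1.04, 4.18], [0, 3.07], [-2.55, 2.55]. Speed limits (rad/s): [2.22, 2.22, 2.57, 3.14, 3.14, 3.14].

### API

Orientations are given as [roll, pitch, yaw] about the fixed x, y, z axes, in that order (R = Rz(yaw) Ry(pitch) Rx(roll)).
In Python, from station import ctrl gives the robot as it stands. The module is installed in compiled form; this text tells all that it offers.
- The arm moves only by the shell command python3 -m jog 'ROWS' [OPENING] [FORCE]. ROWS is JSON, a list of rows, each a list of 6 numbers: the shift along the tool's x, y, z in cm, then the turn, a rotation vector about the tool's x, y, z in rad. In form: [[tx, ty, tz, ax, ay, az], ...]. A call has 1 to 8 rows; each row is the pose to reach, as a shift and turn from the pose commanded when the call began, along the tool's axes at that moment; what a row does not reach only later rows make up. A row lasts 1/10 s, in which the tool goes at most 50 mm and 8.59 degrees, less where a joint would pass 70% of its speed; a pose out of reach is approached as far as the arm can. A call with a gripper value outside its range is refused whole. OPENING is the opening in per cent of the stroke, from 0 (shut) to 100 (fully open), set as the call begins (- or left out, the last holds). The fingers move at their own pace and stop on an object; FORCE is the grip in N (left out, the last holds). Time passes only in rows, so rows that repeat a pose let the fingers close. It gives the time, the measured TCP pose, the force, the opening and the grip force at its end, in the units of the state.
- ctrl.get_obs(): the state, without advancing time (a new reading comes with each control period).
- ctrl.camera(name): name is "side" or "top"; returns a dict with "img" (480x640x3 uint8, blue, green, red), "intrinsics" (3x3 intrinsics, pixels), "R" (3x3) and "t" (3): a world point X has camera coordinates R X + t. Camera axes: x right, y down, z forward; pixel columns grow to the right and rows downward; lengths in m; the calibration is good to about 2 mm. A picture is of the moment at which its call begins. There is no depth.
- ctrl.hand_in(): hands the job in; it is judged then, once.
The state is a dict: "time_s": time; "qpos": joint angles; "joint_vel": joint speeds; "tau": joint torques, N m; "ee_pos": TCP position; "eef_rot": TCP orientation; "force": force on the tool from outside, world axes, zero at the start; "moment": the same for the moment, N m; "grip_width": finger opening in m; "grip_force": force on a finger pad.
Only numpy, scipy, OpenCV 4.12 (cv2) and the standard library are available. Lean on these libraries where they do the work, as an engineer would, in place of code of your own. Each camera call takes 0.05 s, during which the arm holds its last target. There are 200 camera calls.

## Working session

There is one attempt and no reset: what is moved stays moved. The work goes in short steps, Python scripts to look and compute and a shell command to move; the robot and the scene stay as the last step left them, time stands still between calls to the robot, and variables do not carry over. Pictures are saved under pics/ and viewed, at most 10 in all, crops included, and the job is handed in when it is done.

```bash
mkdir -p pics; python3 - <<'E'
from station import ctrl
import cv2,numpy as np
o=ctrl.get_obs();print({k:np.round(v,3) for k,v in o.items()},ctrl.tcp_to_grasp)
for n in("side","top"):
    c=ctrl.camera(n);cv2.imwrite(f"pics/{n}0.png",c["img"]);print(n,c["intrinsics"],c["R"],c["t"])
    np.savez(f"{n}.npz",K=c["intrinsics"],R=c["R"],t=c["t"])
E
```

```text
{'time_s': np.float64(0.0), 'qpos': array([ 1.187,  0.3  ,  1.522, -0.   ,  1.321, -0.067]), 'joint_vel': array([-0.001,  0.   ,  0.002, -0.002,  0.001,  0.   ]), 'tau': array([ 2.0000e-03, -5.3180e+01, -3.5274e+01,  7.1000e-02,  2.4000e-02,
       -0.0000e+00]), 'ee_pos': array([0.171, 0.523, 0.404]), 'eef_rot': array([-3.14 , -0.   ,  2.825]), 'force': array([-1.161, -0.636, -0.647]), 'moment': array([-0.024,  0.006, -0.002]), 'grip_force': np.float64(0.0), 'grip_width': np.float64(0.094)} 0.1804
side [[569.40768332   0.         314.58074448]
 [  0.         569.40768332 243.88184577]
 [  0.           0.           1.        ]] [[ 0.96583397 -0.25873408 -0.0148802 ]
 [-0.1800483  -0.62859249 -0.75660696]
 [ 0.18640643  0.73343586 -0.65370061]] [-0.56996857  0.17941346  1.57362382]
top [[615.36038246   0.         315.73662115]
 [  0.         615.36038246 245.48703625]
 [  0.           0.           1.        ]] [[-2.47798116e-04 -9.99997877e-01  2.04568903e-03]
 [-9.97844907e-01  1.13033302e-04 -6.56165350e-02]
 [ 6.56161644e-02 -2.05754003e-03 -9.97842816e-01]] [-0.0266512   0.61382032  1.7384925 ]
```

View pics/top0.png

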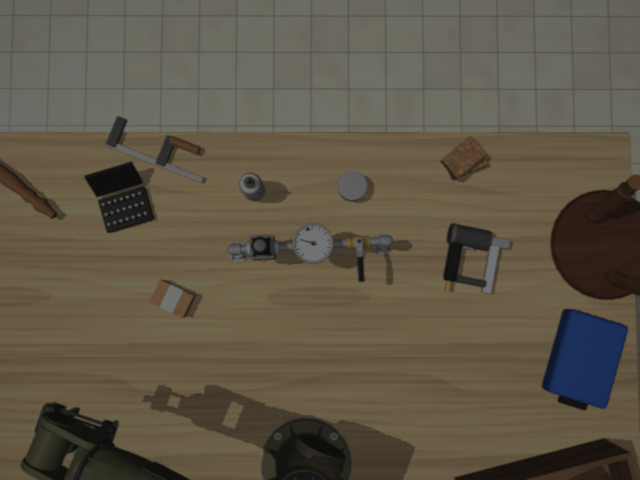

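View pics/side0.png

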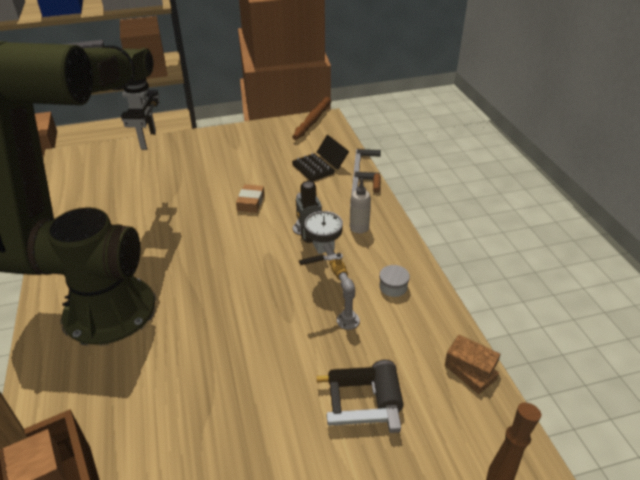

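The top view shows the knob at about (263,245), the gauge at (313,243), the stem at (360,241) and the lever end at (361,280). The side view shows the knob at about (309,187) and the gauge at (323,224). I'll enlarge both views.

```bash
python3 - <<'E'
import cv2,numpy as np
t=cv2.imread("pics/top0.png");s=cv2.imread("pics/side0.png")
f=lambda im,x,y,w,h,k:cv2.convertScaleAbs(cv2.resize(im[y:y+h,x:x+w],None,fx=k,fy=k,interpolation=cv2.INTER_CUBIC),alpha=1.5)
A=f(t,230,215,195,75,4)   # 780x300
B=f(t,288,218,50,50,6)    # 300x300
C=f(s,290,170,80,50,6)    # 480x300
C=f(s,290,175,80,100,3)[:300]
D=f(s,300,205,40,50,6)
out=np.zeros((600,800,3),np.uint8);out[:300,:780]=A;out[300:,:300]=B;out[300:,300:540]=C;out[300:,550:790]=D
cv2.imwrite("pics/c0.png",out)
E
```

```text
(no output)
```

View pics/c0.png

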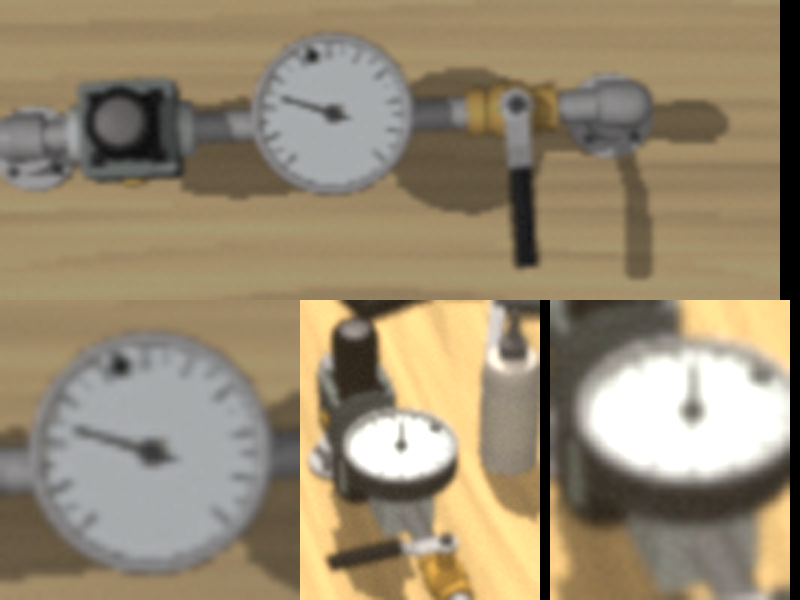

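The enlarged crop shows these positions in the original top picture:
- Knob top at about (260.0,244.4).
- Gauge at (313,242.6), with the needle at nine to ten o'clock and the diamond near eleven.
- Stem at (358.6,240.6).
- Sleeve from (360,256.6) to (361.4,281).

In the side view the knob top is at (308,184.4), the gauge at (323.5,223) and the stem at (338.5,255.5).

```bash
cat > h.py <<'E'
import numpy as np,cv2
L={n:np.load(f"{n}.npz") for n in("top","side")}
def tri(a,b):
    P=[L[n]["K"]@np.c_[L[n]["R"],L[n]["t"]] for n in("top","side")]
    X=cv2.triangulatePoints(P[0],P[1],np.array(a,float).reshape(2,1),np.array(b,float).reshape(2,1));return (X[:3]/X[3]).ravel()
def onz(n,p,z):
    c=L[n];d=c["R"].T@np.linalg.inv(c["K"])@np.r_[p,1.];o=-c["R"].T@c["t"];return o+d*(z-o[2])/d[2]
E
python3 - <<'E'
from h import *
np.set_printoptions(precision=4,suppress=True)
T=lambda x,y:((x+.5)/4-.5+230,(y+.5)/4-.5+215)
B=lambda x,y:((x+.5)/6-.5+288,(y-300+.5)/6-.5+218)
S=lambda x,y:((x-300+.5)/3-.5+290,(y-300+.5)/3-.5+175)
for n,a,b,z in(("knobtop",T(121,119),S(355,329),.227),("gauge",T(333,112),S(401,445),.19),("stem",T(516,104),S(446,542),.18),("s0",T(521,168),S(402,549),.18),("s1",T(526,266),S(332,563),.18)):
    print(n,tri(a,b),onz("top",a,z),onz("side",b,z))
g=onz("top",B(153,452),.185)
k=onz("top",T(121,119),.227);s=onz("top",T(516,104),.18)
yd=(k-s)[:2];phi=np.arctan2(yd[1],yd[0])-np.pi/2;print("station yaw",phi, np.hypot(*yd))
for n,p in(("needle",(78,430)),("diamond",(120,365))):
    d=onz("top",B(*p),.185)-g;a=np.arctan2(d[1],d[0])-phi;print(n,np.hypot(*d[:2]),"angle from zero cw",(np.pi*.75-a)%(2*np.pi))
E
```

```text
knobtop [0.604  0.1147 0.2226] [0.603  0.1145 0.227 ] [0.6033 0.1084 0.227 ]
gauge [ 0.6115 -0.0192  0.1828] [ 0.6101 -0.019   0.19  ] [ 0.6101 -0.028   0.19  ]
stem [ 0.618  -0.1392  0.1662] [ 0.616  -0.1379  0.18  ] [ 0.6146 -0.1539  0.18  ]
s0 [ 0.5766 -0.1421  0.1708] [ 0.5743 -0.141   0.18  ] [ 0.5761 -0.1522  0.18  ]
s1 [ 0.5134 -0.1449  0.173 ] [ 0.5109 -0.1439  0.18  ] [ 0.5147 -0.1529  0.18  ]
station yaw 0.051135105316089335 0.25274170684323627
needle 0.03376172137599141 angle from zero cw 1.1226156520451054
diamond 0.040318803224326544 angle from zero cw 2.0455757428449806
```

```bash
python3 -m jog '[[-2,-1,-4,0,0,0],[-5,-3,-7,0,0,0],[-9,-5,-7,0,0,0],[-13,-7,-7,0,0,0],[-17,-9,-7,0,0,0],[-21,-11,-7,0,0,0],[-25,-13,-7,0,0,0],[-29,-14,-7,0,0,0]]' 80 10; python3 -m jog '[[-4,-2,0,0,0,0],[-8,-4,0,0,0,0],[-12,-6,0,0,0,0],[-16,-8,0,0,0,0],[-20,-9.5,0,0,0,0],[-24.8,-11.4,0,0,0,0],[-24.8,-11.4,0,0,0,0],[-24.8,-11.4,0,0,0,0]]'
```

```text
time_s: 0.9
ee_pos: [0.4042, 0.2974, 0.4748]
eef_rot: [-3.142, 0.0, 2.824]
force: [0.6, 1.2, -0.6]
grip_width: 0.075
grip_force: 0.0
time_s: 1.7
ee_pos: [0.604, 0.113, 0.4736]
eef_rot: [-3.141, -0.002, 2.823]
force: [-0.3, -0.4, -0.7]
grip_width: 0.0749
grip_force: 0.0
```

```bash
cat > look.py <<'E'
import sys
from h import *
from station import ctrl
def look(name,specs):
    out=np.zeros((600,800,3),np.uint8)
    for i,(n,x,y,w,h,k) in enumerate(specs):
        im=ctrl.camera(n)["img"][y:y+h,x:x+w]
        im=cv2.convertScaleAbs(cv2.resize(im,None,fx=k,fy=k,interpolation=cv2.INTER_CUBIC),alpha=1.5)
        out[:im.shape[0],i*400:i*400+im.shape[1]]=im
    cv2.imwrite(f"pics/{name}.png",out)
E
python3 -c "
from look import *
look('a1',[('top',210,195,130,100,3),('side',255,95,100,130,4)])"
```

```text
(no output)
```

View pics/a1.png

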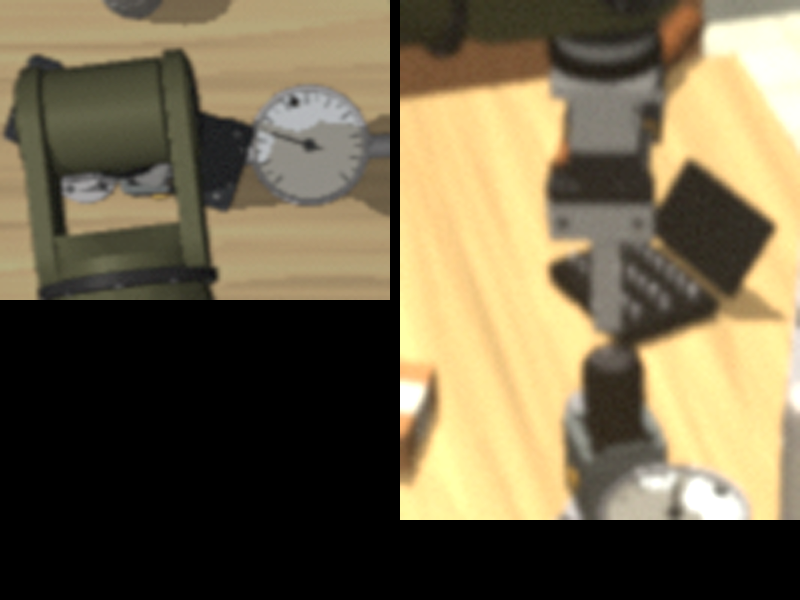

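The gripper stands over the knob in both views, and the needle (tip at about (263,130) in the left crop) stays visible. I'll descend and close.

```bash
python3 -m jog '[[0,0,2,0,0,0],[0,0,4,0,0,0],[0,0,6,0,0,0],[0,0,7.5,0,0,0],[0,0,8.3,0,0,0],[0,0,8.8,0,0,0],[0,0,8.8,0,0,0]]'; python3 -m jog '[[0,0,0,0,0,0],[0,0,0,0,0,0],[0,0,0,0,0,0],[0,0,0,0,0,0],[0,0,0,0,0,0],[0,0,0,0,0,0]]' 0 25
```

```text
time_s: 2.5
ee_pos: [0.6032, 0.1141, 0.3868]
eef_rot: [3.142, 0.0, 2.825]
force: [0.1, 0.6, -0.5]
grip_width: 0.0749
grip_force: 0.0
time_s: 3.1
ee_pos: [0.6035, 0.1141, 0.3871]
eef_rot: [3.14, 0.001, 2.825]
force: [1.9, 4.8, 0.9]
grip_width: 0.0457
grip_force: 25.0
```

```bash
python3 -m jog '[[0,0,-0.3,0,0,0],[0,0,-0.6,0,0,0],[0,0,-0.85,0,0,0],[0,0,-0.85,0,0,0],[0,0,-0.85,0,0,0],[0,0,-0.85,0,0,0]]'; python3 -m jog '[[0,0,0,0,0,0.1],[0,0,0,0,0,0.2],[0,0,0,0,0,0.3],[0,0,0,0,0,0.4],[0,0,0,0,0,0.4],[0,0,0,0,0,0.4]]'; python3 -c "
from look import *
look('a2',[('top',280,210,66,66,6),('side',290,165,80,80,5)])"
```

```text
time_s: 3.7
ee_pos: [0.6036, 0.1141, 0.3951]
eef_rot: [3.14, 0.001, 2.825]
force: [3.8, 4.5, -2.5]
grip_width: 0.0456
grip_force: 25.0
time_s: 4.3
ee_pos: [0.6035, 0.1138, 0.3951]
eef_rot: [3.141, -0.0, 2.428]
force: [1.8, 4.0, -2.3]
grip_width: 0.0454
grip_force: 25.0
```

View pics/a2.png

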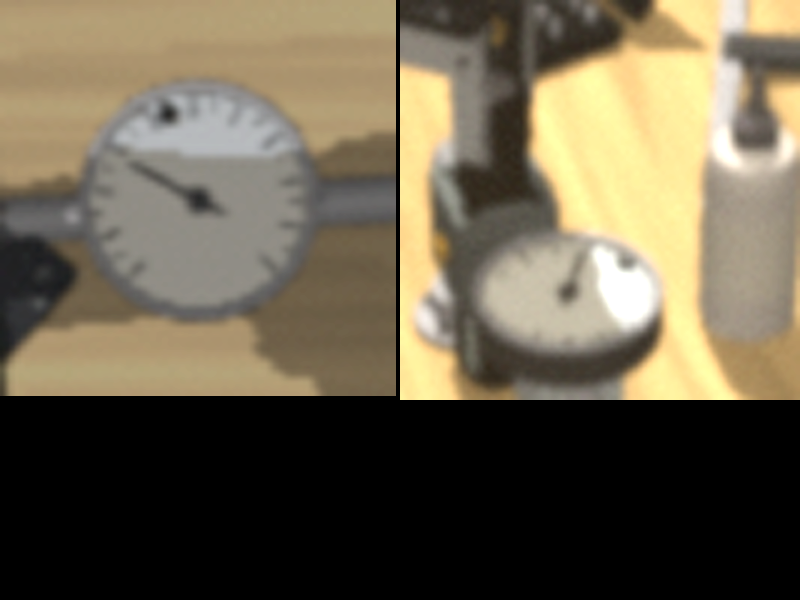

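The needle turned with the knob: hub (199,200), tip (130,164), diamond (168,113) in the crop. About 0.74 rad of needle remains, so about 1.47 rad of knob.

```bash
python3 -m jog '[[0,0,0,0,0,0.1],[0,0,0,0,0,0.2],[0,0,0,0,0,0.3],[0,0,0,0,0,0.4],[0,0,0,0,0,0.5],[0,0,0,0,0,0.6],[0,0,0,0,0,0.7],[0,0,0,0,0,0.7]]';python3 -m jog '[[0,0,0,0,0,0.1],[0,0,0,0,0,0.2],[0,0,0,0,0,0.3],[0,0,0,0,0,0.4],[0,0,0,0,0,0.5],[0,0,0,0,0,0.6],[0,0,0,0,0,0.6],[0,0,0,0,0,0.6]]'; python3 -c "
from look import *
look('a3',[('top',280,210,66,66,6),('side',290,165,80,80,5)])"
```

```text
time_s: 5.2
ee_pos: [0.6032, 0.1136, 0.3951]
eef_rot: [-3.14, -0.0, 1.724]
force: [-5.1, 0.5, 1.2]
grip_width: 0.0456
grip_force: 25.0
time_s: 6.0
ee_pos: [0.6029, 0.1138, 0.3949]
eef_rot: [-3.138, 0.002, 1.129]
force: [-10.9, 1.8, 1.8]
grip_width: 0.0458
grip_force: 25.0
```

View pics/a3.png

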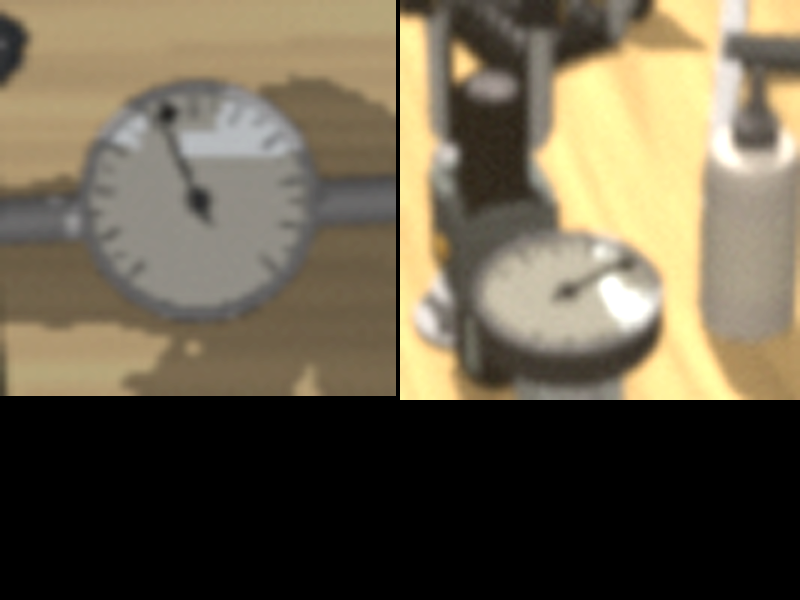

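The needle lies nearly on the diamond: hub (199,200), needle tip about (170,125), diamond (168,113). I'll turn 0.06 rad more and push down.

```bash
python3 -m jog '[[0,0,0,0,0,0.06],[0,0,0,0,0,0.06],[0,0,0,0,0,0.06],[0,0,0,0,0,0.06]]' ;python3 -m jog '[[0,0,0.2,0,0,0],[0,0,0.4,0,0,0],[0,0,0.6,0,0,0],[0,0,0.8,0,0,0],[0,0,0.9,0,0,0],[0,0,0.9,0,0,0],[0,0,0.9,0,0,0]]' - 10
```

```text
time_s: 6.5
ee_pos: [0.6028, 0.1138, 0.3949]
eef_rot: [-3.138, 0.002, 1.069]
force: [-10.9, 2.2, 3.2]
grip_width: 0.0457
grip_force: 25.0
time_s: 7.2
ee_pos: [0.6028, 0.1138, 0.3869]
eef_rot: [-3.139, 0.001, 1.069]
force: [-14.5, 2.0, 9.6]
grip_width: 0.0458
grip_force: 10.0
```

```bash
python3 -m jog '[[0,0,0,0,0,0],[0,0,0,0,0,0],[0,0,0,0,0,0],[0,0,-1,0,0,0],[0,0,-3,0,0,0],[0,0,-5,0,0,0],[0,0,-5.5,0,0,0],[0,0,-5.5,0,0,0]]' 80 10;python3 -m jog '[[0,0,0,0,0,0],[0,0,0,0,0,0],[0,0,0,0,0,0],[0,0,0,0,0,0],[0,0,0,0,0,0],[0,0,0.5,0,0,0],[0,0,1,0,0,0],[0,0,1,0,0,0]]' 0 10;python3 -m jog '[[0,0,0.1,0,0,0],[0,0,0.2,0,0,0],[0,0,0.3,0,0,0],[0,0,0.35,0,0,0],[0,0,0.4,0,0,0],[0,0,0.4,0,0,0]]'
```

```text
time_s: 8.0
ee_pos: [0.6034, 0.1136, 0.4419]
eef_rot: [3.14, -0.001, 1.065]
force: [-0.1, -0.4, -0.2]
grip_width: 0.075
grip_force: 0.0
time_s: 8.8
ee_pos: [0.6034, 0.1136, 0.43]
eef_rot: [-3.14, 0.001, 1.065]
force: [-0.0, 0.6, 0.1]
grip_width: 0.0144
grip_force: 0.0
time_s: 9.4
ee_pos: [0.6034, 0.1137, 0.4271]
eef_rot: [-3.142, 0.0, 1.065]
force: [0.3, 1.0, 0.5]
grip_width: 0.0006
grip_force: 0.0
```

```bash
python3 -m jog '[[0,0,0.05,0,0,0],[0,0,0.1,0,0,0],[0,0,0.15,0,0,0],[0,0,0.15,0,0,0],[0,0,0.15,0,0,0]]'
```

```text
time_s: 9.9
ee_pos: [0.6034, 0.1137, 0.4261]
eef_rot: [3.141, -0.0, 1.065]
force: [-0.6, -0.3, 4.8]
grip_width: 0.0006
grip_force: 2.7
```

```bash
python3 -m jog '[[0,0,0.03,0,0,0],[0,0,0.07,0,0,0],[0,0,0.07,0,0,0],[0,0,0.07,0,0,0]]'
```

```text
time_s: 10.3
ee_pos: [0.6034, 0.1137, 0.426]
eef_rot: [3.14, -0.001, 1.065]
force: [-1.5, -0.4, 8.3]
grip_width: 0.0006
grip_force: 4.5
```

```bash
python3 -m jog '[[0,0,0.1,0,0,0],[0,0,0.1,0,0,0],[0,0,0.1,0,0,0]]';  python3 -m jog '[[0,0,-1,0,0,0],[0,0,-3,0,0,0],[0,0,-5,0,0,0],[0,0,-5,0,0,0]]'; python3 -c "
from look import *
look('a4',[('top',280,210,66,66,6),('side',290,165,80,80,5)])
np.set_printoptions(precision=4,suppress=True)
ph=.051;Rz=np.array([[np.cos(ph),-np.sin(ph)],[np.sin(ph),np.cos(ph)]]);s=np.array([.6165,-.138])
for th,g in((0,.012),(0,0),(.3,0),(.6,0),(.9,0),(1.2,0),(1.45,0),(1.571,0),(1.571,-.003)):
    d=np.array([-np.cos(th),-np.sin(th)]);n=np.array([np.sin(th),-np.cos(th)]);c=.0125*n[0]+.008*abs(n[1])
    l=.08*d-(c+.008+g)*n
    p=s+Rz@l
    if th==0 and g: l0=l
    q=l-l0; print(th,p,'tool cm x,y from first (yaw 1.622):',q[1]*100,q[0]*100)
"
```

```text
time_s: 10.6
ee_pos: [0.6033, 0.1136, 0.4258]
eef_rot: [3.139, -0.002, 1.065]
force: [-3.3, -0.3, 14.0]
grip_width: 0.0001
grip_force: 7.0
time_s: 11.0
ee_pos: [0.6033, 0.1137, 0.4765]
eef_rot: [3.138, -0.002, 1.065]
force: [0.1, 0.1, 0.0]
grip_width: 0.0006
grip_force: 0.0
0 [ 0.5352 -0.1141] tool cm x,y from first (yaw 1.622): 0.0 0.0
0 [ 0.5358 -0.1261] tool cm x,y from first (yaw 1.622): -1.2 0.0
0.3 [ 0.5347 -0.1473] tool cm x,y from first (yaw 1.622): -3.316856670154463 -0.21413030837338504
0.6 [ 0.5397 -0.1692] tool cm x,y from first (yaw 1.622): -5.529403764712355 0.17425906416757564
0.9 [ 0.5515 -0.1899] tool cm x,y from first (yaw 1.622): -7.651553370981698 1.2439183645982412
1.2 [ 0.5699 -0.2069] tool cm x,y from first (yaw 1.622): -9.4392194825285 2.9994503509790915
1.45 [ 0.5896 -0.2163] tool cm x,y from first (yaw 1.622): -10.484154148107912 4.914258867326909
1.571 [ 0.6001 -0.2189] tool cm x,y from first (yaw 1.622): -10.800417397317418 5.951466515516563
1.571 [ 0.6031 -0.2188] tool cm x,y from first (yaw 1.622): -10.800356295356309 6.251466509294145
```

View pics/a4.png

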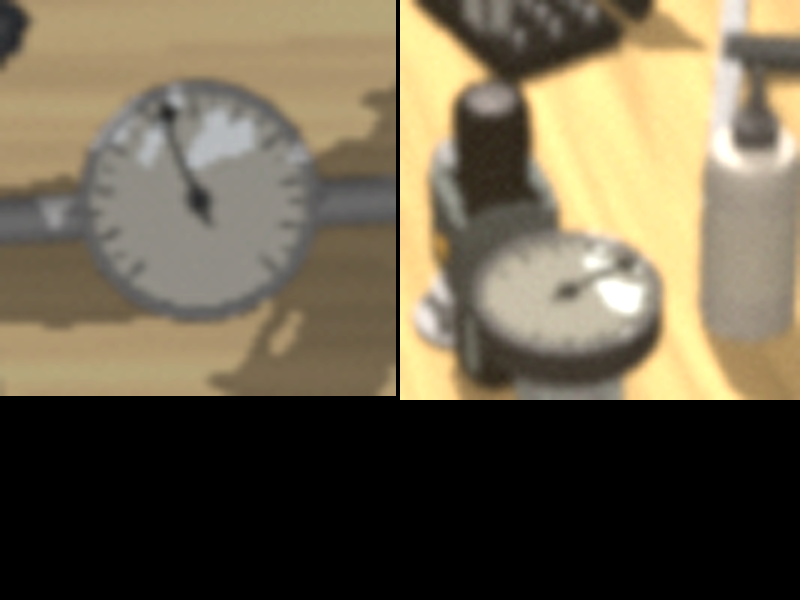

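The needle now points at the diamond (hub (199,200), needle line running to (168,113)) and the knob has dropped to its low position. Next is the cock.

```bash
python3 -m jog '[[-4,1,0,0,0,-0.1],[-8,1.8,0,0,0,-0.2],[-12,2.6,0,0,0,-0.3],[-16,3.4,0,0,0,-0.4],[-20,4.3,0,0,0,-0.5],[-23.2,5.1,0,0,0,-0.557],[-23.2,5.1,0,0,0,-0.557],[-23.2,5.1,0,0,0,-0.557]]';python3 -m jog '[[0,0,3,0,0,0],[0,0,6,0,0,0],[0,0,8,0,0,0],[0,0,9.5,0,0,0],[0,0,10.5,0,0,0],[0,0,11.2,0,0,0],[0,0,11.2,0,0,0],[0,0,11.2,0,0,0]]'; python3 -c "
from look import *
look('a5',[('top',320,215,100,100,4),('side',270,200,100,100,4)])"
```

```text
time_s: 11.9
ee_pos: [0.5356, -0.1143, 0.4728]
eef_rot: [-3.14, -0.001, 1.62]
force: [-0.7, 0.3, -0.8]
grip_width: 0.0004
grip_force: 0.0
time_s: 12.7
ee_pos: [0.5358, -0.1138, 0.3625]
eef_rot: [3.141, 0.0, 1.622]
force: [0.2, -0.2, 0.5]
grip_width: 0.0003
grip_force: 0.0
```

View pics/a5.png

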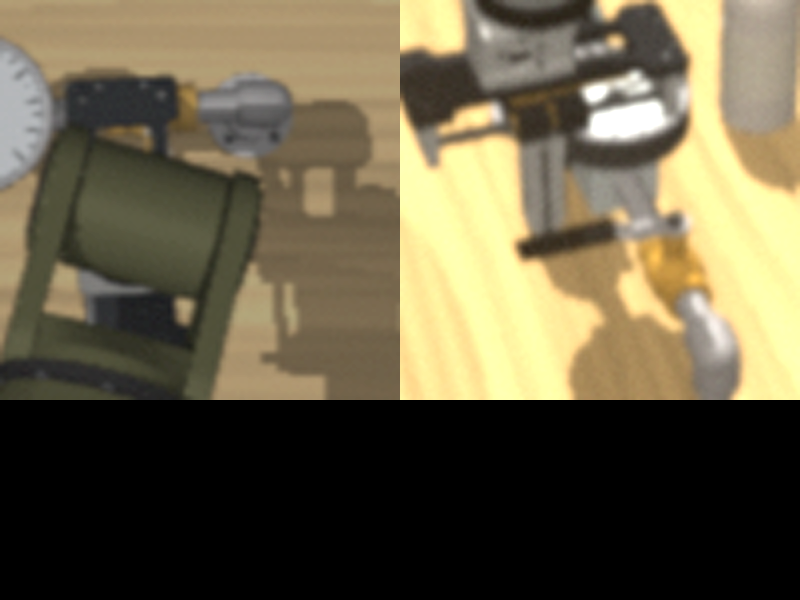

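The closed fingers (tip at about (545,232) in the side crop) stand just on the gauge side of the sleeve, as planned. I'll push along the arc.

```bash
python3 -m jog '[[-0.7,0,0,0,0,0],[-1.4,0,0,0,0,0],[-2.3,-0.1,0,0,0,0],[-3.3,-0.2,0,0,0,0],[-4.4,-0.1,0,0,0,0],[-5.5,0.2,0,0,0,0],[-6.6,0.6,0,0,0,0],[-7.6,1.2,0,0,0,0]]';python3 -m jog '[[-1,0.9,0,0,0,0],[-1.8,1.8,0,0,0,0],[-2.4,2.7,0,0,0,0],[-2.8,3.6,0,0,0,0],[-3.1,4.3,0,0,0,0],[-3.2,4.7,0,0,0,0],[-3.2,4.9,0,0,0,0],[-3.2,4.9,0,0,0,0]]'
```

```text
time_s: 13.6
ee_pos: [0.5515, -0.1902, 0.3619]
eef_rot: [-3.141, -0.001, 1.621]
force: [-2.5, 5.3, 0.1]
grip_width: 0.0006
grip_force: 1.9
time_s: 14.4
ee_pos: [0.6019, -0.2192, 0.3617]
eef_rot: [-3.141, 0.001, 1.622]
force: [-4.0, -1.6, -2.2]
grip_width: 0.0006
grip_force: 1.7
```

```bash
python3 -m jog '[[0,0.15,0,0,0,0],[0,0.3,0,0,0,0],[0,0.3,0,0,0,0],[0,0.3,0,0,0,0]]'
```

```text
time_s: 14.8
ee_pos: [0.6035, -0.2194, 0.3616]
eef_rot: [-3.134, -0.0, 1.621]
force: [-26.8, -2.2, 6.0]
grip_width: 0.0004
grip_force: 13.4
```

The force has jumped, so the lever is at its stop. I'll back off, rise and look.

```bash
python3 -m jog '[[0,-0.5,0,0,0,0],[0,-1.5,0,0,0,0],[0,-2.5,0,0,0,0],[0,-2.5,-4,0,0,0],[0,-2.5,-8,0,0,0],[0,-6,-12,0,0,0],[0,-10,-13,0,0,0],[0,-14,-13,0,0,0]]'; python3 -m jog '[[0,-4,0,0,0,0],[0,-8,0,0,0,0],[0,-10,0,0,0,0],[0,-10,0,0,0,0],[0,-10,0,0,0,0]]'; python3 -c "
from look import *
look('a6',[('top',280,205,130,80,3),('side',290,175,80,110,5)])"
```

```text
time_s: 15.6
ee_pos: [0.4636, -0.2254, 0.4943]
eef_rot: [3.137, 0.003, 1.622]
force: [0.2, -0.6, 0.2]
grip_width: 0.0007
grip_force: 0.0
time_s: 16.1
ee_pos: [0.3653, -0.2308, 0.4925]
eef_rot: [3.14, 0.001, 1.621]
force: [-0.1, 0.9, 0.1]
grip_width: 0.0005
grip_force: 0.0
```

View pics/a6.png

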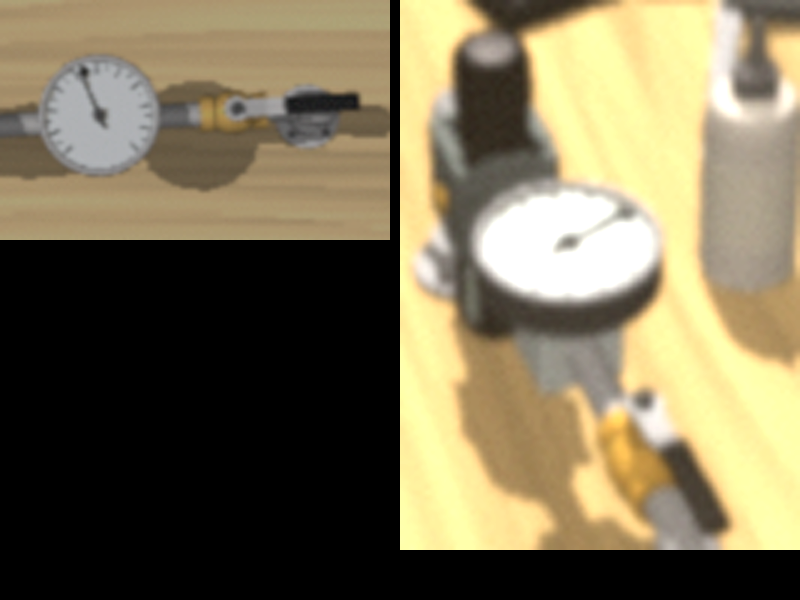

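The lever (stem (237,108), end (358,101) in the crop) lies in line with the pipe at its stop, the needle is on the diamond at (84,72), the knob is down, and the gripper is clear.

```bash
python3 -c "
from station import ctrl
print(ctrl.hand_in())"
```

```text
the job is handed in; nothing more can be done
None
```

The job is handed in (no verdict came back): the needle stands at the diamond pointer, the knob is pushed down and locked, the cock lever is at its stop in line with the pipe, and the gripper is clear.

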